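# Unpin the bowl jigger and hold its arm down on the depth stop

### The arm

A 6-joint arm with a two-finger parallel gripper is mounted at the origin on the work surface. World frame = base frame: x ahead of the robot, y to its left, z up, the work surface at z = 0. Lengths are in m, angles in rad, forces in N, time in s.
With the tool pointing down it reaches from about 0.35 to 0.975 m from the base axis. Payload 4.9 kg.
Tool frame: the origin (TCP) lies on the centre line of the jaws, within the pads' length; the fingertips stand 14 mm ahead of it and the grasp point (between the pads) lies 5 mm behind it; z points along the fingers, y is the line along which they close (so a half turn about z gives the same grasp; the last joint's range is limited). The gripper opens to 85 mm and grips with 20 to 120 N. Pads are 22 mm wide; open, the fingers measure 114 mm over their backs; the gripper's body (76 mm by 85 mm) begins 54 mm behind the grasp point. The pads swing forward as they close: fully open they stand 13 mm farther back than shut.
Start: joints at [1.025, 0.053, 1.613, -0, 1.476, -0.119], TCP at [0.259, 0.569, 0.245] pointing down, gripper open.
Joint ranges: [-3.01, 3.01], [-1.01, 2.22], [0.06, 2.58], [-1.02, 4.17], [0.09, 2.62], [-3.14, 3.14]. Speed limits (rad/s): [2.57, 2.57, 3.14, 3.14, 3.14, 3.14].

### API

Orientations are given as a unit quaternion [w, x, y, z].
In Python, from plant import * gives the robot as it stands.
- The arm moves only by the tool send_rows, never from a script. Its argument "steps" is a list of rows, each an object with "translation": the shift along the tool's x, y, z in cm, a list of three; "delta_rot": the turn, a rotation vector about the tool's x, y, z in rad, a list of three; "jaw": the finger opening in cm, from 0 to 8.54. In form: [{"translation": [dx, dy, dz], "delta_rot": [rx, ry, rz], "jaw": jaw}, ...]. A call has exactly 8 rows; each row is the pose to reach, as a shift and turn from the pose commanded when the call began, along the tool's axes at that moment; what a row does not reach only later rows make up. A row lasts 1/10 s, in which the tool goes at most 50 mm and 8.59 degrees, less where a joint would pass 70% of its speed; a pose out of reach is approached as far as the arm can. A call with a gripper value outside its range is refused whole. The fingers move at their own pace and stop on an object; the grip force is fixed at half the most. Time passes only in rows, so rows that repeat a pose let the fingers close, or fill a call up. It gives the time, the measured TCP pose, the force, the opening and the grip force at its end, in the units of the state.
- state(): the state, without advancing time (a new reading comes with each control period).
- grab_frame(name): name is "side" or "top" or "wrist"; returns a dict with "pixels" (420x560x3 uint8, blue, green, red), "range_z" (420x560 float32, m along the optical axis (not along the pixel's ray), 0 where there is no reading), "fx", "fy", "cx", "cy" (pixels), "dist" ([k1, k2, p1, p2, k3] as OpenCV has them; the pictures are not rectified), "rvec" (rotation vector, rad) and "tvec" (3), from world to camera coordinates, as OpenCV has them. Camera axes: x right, y down, z forward; pixel columns grow to the right and rows downward; lengths in m; the calibration is good to about 2 mm. A picture is of the moment at which its call begins.
- job_done(): hands the job in; it is judged then, once.
The state is a dict: "time": time; "joint_pos": joint angles; "joint_vel": joint speeds; "joint_efforts": joint torques, N m; "tool_pos": TCP position; "tool_rot": TCP orientation; "contact_force": force on the tool from outside, world axes, zero at the start; "ft_torque": the same for the moment, N m; "gripper_width": opening from 0.0 (shut) to 1.0 (fully open); "grasp_force": force on a finger pad.
Only numpy, scipy, OpenCV 4.12 (cv2) and the standard library are available. Lean on these libraries where they do the work, as an engineer would, in place of code of your own. Each camera call takes 0.05 s, during which the arm holds its last target. There are 200 camera calls.

### The job

I want to set the template on the bowl jigger, so please hold its arm for me: draw the black-knobbed lock pin straight out of its bore, lay it in the notched pin rest on the side of the column and let go of it. Then bring the red arm down by its wooden cross-handle, gently and without letting it fly back up, until it is fully down on its depth stop over the mould, and keep it there: the arm is sprung upwards, so finish while still holding it down. Leave everything else on the bench where it is.

Things in the scene. Friction and masses are not known exactly. Their poses are not given: they have to be found in the camera images.
- jigger: bowl jigger's dark green frame, fixed to the bench; bed 220 x 540 x 15 mm, origin on the bench, z up. y runs from handle to column, x along the lock pin, out towards its knob. In mm: column at y 190, its cheeks' outer faces at x -27 and 27, top z 210, bushing round the bore out to x 40; plaster mould (radius 98, rim z 117) and splash ring (radius 130, top z 60) centred at x 0, y -35
- pivot (a point): the level axis about which the jigger arm swings: along the jigger's x, 175 mm above the bench, in the middle of the column
- jigger_arm (a joint): angle of the red arm, rad: 0 = raised (22 degrees above level, where its spring holds it), 0.384 = level, fully down on its rigid depth stop. The spring lifts the handle with about 5 N when raised, 10 N when fully down; the arm never stays down by itself. With the lock pin in its bore it cannot come down
- cross_handle (a point): centre of the round wooden cross-handle at the end of the red arm: a level bar along the jigger's x, 24 mm thick, 150 mm long, 380 mm from the pivot towards the jigger's -y; 317 mm above the bench when raised, 175 when down. Arm and collar take up the middle 13 mm either side of this point; the wood from 13 to 75 mm either side is free to grip from above
- bore (a point): mouth of the lock pin's level bore, on the bushing's outer face, 13 mm in diameter; the pin goes in along the jigger's -x, under the raised arm, through bushing and both cheeks (67 mm in all)
- lock_pin: loose steel lock pin, 70 g, level in its bore, its x pointing out of the bore (the jigger's x), origin at the centre of its black knob (22 mm thick, 40 mm long along x). On the -x side follow a flange (18 mm thick, 4 mm long) and the shank (10 mm thick, 76 mm long; tip 100 mm from the origin). No catch: it comes out with under 2 N
- pin_knob (a point): centre of the lock pin's black knob, 186 mm above the bench; the knob stands free on all sides, about 68 mm out from the jigger's centre plane
- pin_tip (a point): tip of the pin's shank, 100 mm from the knob's centre
- pin_shank (a point): point on the axis of the pin's shank, 62 mm from the knob's centre
- pin_rest (a point): steel pin rest on the column's +x side: two ears 8 mm thick, 24 mm either side of this point along the jigger's x, each with an open-topped notch 14 mm wide, flared above, ears' tops 21 mm above this point. The shank lies level in both notches, axis at this point (112 mm above the bench), knob outwards (+x), its centre 62 mm from this point (54 to 70 is stable)
- vase: bystander: pale unfired clay vase, 116 mm wide, 138 mm high, origin under its foot
- bowl: bystander: pale clay bowl, 124 mm wide, 55 mm high, origin under its foot
- small_bowl: bystander: brown-grey clay bowl, 96 mm wide, 42 mm high, origin under its foot
- spanner: bystander: steel spanner 150 mm long, flat on the bench, origin under its middle
- spare_template: bystander: flat aluminium spare template, about 75 x 92 x 6 mm, origin under it
- rib: bystander: flat wooden throwing rib, 50 x 120 x 6 mm, origin under it
- slip_jar: bystander: brown jar with a white lid, 72 mm wide, 95 mm high, origin under it
Mind the look-alikes: they are no part of the job. There is more than one size of the lock_pin; the job needs the smaller.

How it is judged:
On the way, in this order (a step that is already met when the one before it is completed fails the run):
1. the lock pin is drawn clear of its bore (x of pin_tip in the frame of jigger above 0.041 m), for 0.1 s.
2. the lock pin lies in both notches of the pin rest, let go and at rest, with the arm still up (x of pin_shank in the frame of pin_rest between -0.012 and 0.014 m and y of pin_shank in the frame of pin_rest between -0.005 and 0.005 m and z of pin_shank in the frame of pin_rest between -0.005 and 0.005 m and angle between the x axis of pin_knob and the x axis of jigger, either way round below 0.12 rad and contact force between the fingers and lock_pin below 0.05 N and linear speed of lock_pin below 0.02 m/s and value of joint jigger_arm below 0.05 rad), for 0.3 s.
3. the arm is held fully down on its depth stop (value of joint jigger_arm above 0.362 rad and velocity of joint jigger_arm between -0.05 and 0.05 rad/s and contact force between any of the fingers, the arm and jigger_arm above 3 N), for 0.5 s.
At the end, for the whole second after the job is handed in: The robot holds the arm still at 0.362 rad or more (stop at 0.384), bearing on it with over 3 N; the untouched lock pin lies at rest in both notches, shank within 5 mm sideways and in height, about 12 mm lengthwise and 0.12 rad of its place (all of step 3 and x of pin_shank in the frame of pin_rest between -0.012 and 0.014 m and y of pin_shank in the frame of pin_rest between -0.005 and 0.005 m and z of pin_shank in the frame of pin_rest between -0.005 and 0.005 m and angle between the x axis of pin_knob and the x axis of jigger, either way round below 0.12 rad and contact force between the fingers and lock_pin below 0.05 N and linear speed of lock_pin below 0.02 m/s); the arm keeps its last pose, push and grip.
It fails at once if the arm is slammed down or let fly back up (faster than 1.2 rad/s) (velocity of joint jigger_arm above 1.2 rad/s or velocity of joint jigger_arm below -1.2 rad/s).
It fails at once if something else on the bench is moved by more than 30 mm or tipped (distance of any of vase, bowl, small_bowl, spanner, spare_template, rib, slip_jar from where it was at the start of the episode above 0.03 m or angle between any of vase, bowl, small_bowl, slip_jar's own z axis and vertical above 0.35 rad).
It also fails if it takes over 54 s, if anything falls off the work surface, if the arm or the gripper's body presses on something with over 40 N, if the wrist force passes 120 N, or if a joint passes its speed limit or range.

## Working session

There is one attempt and no reset: what is moved stays moved. The work goes in short steps, Python scripts to look and compute and a tool call to move; the robot and the scene stay as the last step left them, time stands still between calls to the robot, and variables do not carry over. Pictures are saved under pics/ and viewed, at most 10 in all, crops included, and the job is handed in when it is done.

Besides the shell and the picture viewer there is one more tool, called by a JSON object that holds its "api" and its "payload". send_rows: Moves the arm, as the interface text tells. Its arguments: {"type":"object","properties":{"steps":{"type":"array","items":{"type":"object","properties":{"translation":{"type":"array","items":{"type":"number"}},"delta_rot":{"type":"array","items":{"type":"number"}},"jaw":{"type":"number"}}}}},"required":["steps"]}

```bash
mkdir -p pics; ls; python3 - <<'E'
from plant import *
import cv2, numpy as np, pickle
s=state();print({k:np.round(v,3) for k,v in s.items()})
F={n:grab_frame(n) for n in("side","top")}
pickle.dump(F,open('f0.pkl','wb'))
for n,f in F.items():
    cv2.imwrite(f'pics/{n}0.png',f['pixels']);print(n,f['fx'],f['cx'],f['dist'],f['rvec'],f['tvec'],(-cv2.Rodrigues(np.array(f['rvec']))[0].T@np.array(f['tvec']).ravel()))
E
```

```text
pics
{'time': np.float64(0.0), 'joint_pos': array([ 1.025,  0.053,  1.614, -0.   ,  1.476, -0.119]), 'joint_vel': array([ 0.   , -0.   , -0.   ,  0.001, -0.002,  0.002]), 'joint_efforts': array([ 1.0000e-03, -3.9369e+01, -3.7018e+01,  0.0000e+00,  7.0000e-03,
       -0.0000e+00]), 'tool_pos': array([0.258, 0.568, 0.244]), 'tool_rot': array([-0.   ,  0.212,  0.977, -0.001]), 'contact_force': array([-0.594,  0.036,  0.455]), 'ft_torque': array([ 0.01 , -0.009,  0.088]), 'grasp_force': np.float64(0.0), 'gripper_width': np.float64(1.004)}
side 487.2139140159846 287.06392215747564 [-0.13157866  0.          0.          0.          0.        ] [ 0.04653799 -2.84630027  1.24300041] [0.5199457  0.11288953 1.85615428] [0.43849905 1.30474877 1.3541586 ]
top 422.7640199348427 281.89846291897607 [-0.05048499  0.          0.          0.          0.        ] [ 1.98309008 -2.24963569  0.22623537] [0.10896669 0.56040342 1.20427347] [0.31894199 0.06786716 1.29223465]
```

View pics/side0.png

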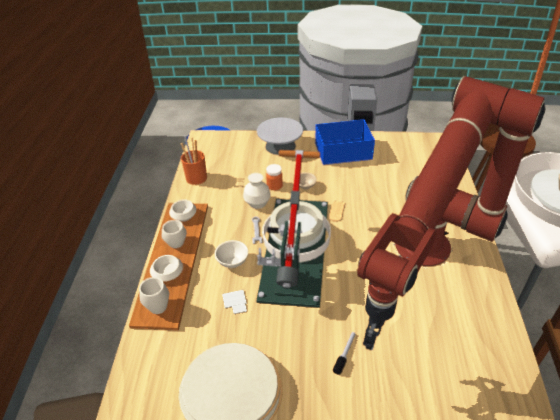

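View pics/top0.png

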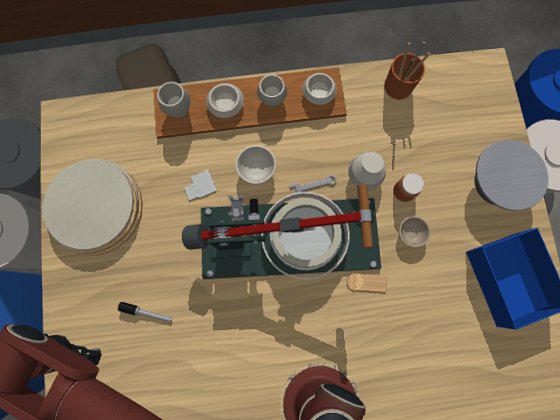

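The side view shows the jigger, column near (285,280), arm running up to about (298,160). The top view shows the bed at (200-380, 200-278), cross-handle at (367,215), knob at (253,208) and rest at (236,205). The larger pin lies at (145,313). The jigger's x points up in the top image, which is world +x.

```bash
cat > h.py <<'E'
import cv2, numpy as np
def cam(f):
    K=np.array([[f['fx'],0,f['cx']],[0,f['fy'],f['cy']],[0,0,1.]]);R=cv2.Rodrigues(np.array(f['rvec'],float))[0];return K,np.array(f['dist'],float),R,np.array(f['tvec'],float).ravel()
def ray(f,uv,z):
    K,d,R,t=cam(f);n=cv2.undistortPoints(np.array(uv,float).reshape(-1,1,2),K,d).reshape(-1,2)
    D=np.c_[n,np.ones(len(n))]@R;c=-R.T@t;return c+D*((z-c[2])/D[:,2])[:,None]
def proj(f,P):
    K,d,R,t=cam(f);return cv2.projectPoints(np.array(P,float).reshape(-1,1,3),np.array(f['rvec'],float),t,K,d)[0].reshape(-1,2)
def cloud(f):
    K,d,R,t=cam(f);h,w=f['range_z'].shape;g=np.mgrid[0:h,0:w][::-1].reshape(2,-1).T.astype(float)
    n=cv2.undistortPoints(g.reshape(-1,1,2),K,d).reshape(-1,2);Z=f['range_z'].reshape(-1,1)
    return ((np.c_[n,np.ones(len(n))]*Z-t)@R).reshape(h,w,3)
E
python3 - <<'E'
import pickle;from h import *
F=pickle.load(open('f0.pkl','rb'));f=F['top']
C=cloud(f);im=f['pixels'].astype(int)
b,g,r=im[...,0],im[...,1],im[...,2]
roi=np.zeros(b.shape,bool);roi[180:300,180:400]=1
m=roi&(abs(C[...,2]-.015)<.006)&(r<60)&(g>r)
m=cv2.morphologyEx(m.astype(np.uint8),cv2.MORPH_OPEN,np.ones((3,3)))
P=C[m>0];rect=cv2.minAreaRect(P[:,:2].astype(np.float32));print('bed',rect,m.sum(),cv2.boxPoints(rect))
m=roi&(r>1.6*g)&(abs(C[...,2]-.325)<.015)&(np.arange(560)[None]>355)
P=C[m];print('handle',m.sum(),P.mean(0),P.min(0),P.max(0),cv2.minAreaRect(P[:,:2].astype(np.float32)))
for z0,z1 in((.175,.2),(.12,.14)):
    m=roi&(C[...,2]>z0)&(C[...,2]<z1);m[:,270:]=0;m[225:]=0
    n,l,st,c=cv2.connectedComponentsWithStats(m.astype(np.uint8))
    for i in range(1,n):
        if st[i,4]>8: P=C[l==i];print(z0,st[i],P.mean(0),P.min(0),P.max(0),im[l==i].mean(0))
v=np.hstack([cv2.resize(f['pixels'][180:250,190:290],None,fx=5,fy=5,interpolation=2),])
s=F['side']['pixels'][190:310,230:340]
cv2.imwrite('pics/c0.png',np.hstack([cv2.resize(v,(500,350)),cv2.resize(s,(300,350),interpolation=2)]))
E
```

```text
bed ((0.4883822798728943, 0.02491435408592224), (0.5370035767555237, 0.21823172271251678), 86.18611145019531) 4097 [[ 0.36164847 -0.2357349 ]
 [ 0.5793969  -0.25025076]
 [ 0.6151161   0.2855636 ]
 [ 0.39736766  0.30007946]]
handle 45 [ 0.47409861 -0.13031999  0.32344653] [ 0.42429647 -0.1517767   0.31497799] [ 0.48670022 -0.12420135  0.32833965] ((0.4559153616428375, -0.14140909910202026), (0.06473291665315628, 0.017090661451220512), 31.575361251831055)
0.175 [249 199  11  21 148] [0.55515067 0.11569996 0.1935708 ] [0.52223451 0.10470248 0.17676781] [0.58024851 0.12762077 0.19988063] [45.47297297 43.77702703 42.78378378]
0.175 [248 224  14   1  14] [0.51096077 0.11765623 0.19524199] [0.50929362 0.10079342 0.19036945] [0.51237771 0.13440482 0.19940329] [29.         30.5        51.57142857]
0.12 [238 195   4   4  13] [0.60615665 0.15396436 0.12767844] [0.6022832  0.14908898 0.12293403] [0.60947135 0.15902671 0.13414239] [107.15384615 104.15384615 103.23076923]
0.12 [228 196   5   3  12] [0.60829342 0.18218001 0.12696397] [0.60490344 0.17599855 0.12041245] [0.61178818 0.1868329  0.13236826] [109.5        109.75       111.16666667]
0.12 [228 212   5   4  15] [0.55984529 0.18631742 0.12814628] [0.55630808 0.18081643 0.12123569] [0.56523791 0.19155479 0.13400022] [96.73333333 94.66666667 89.93333333]
0.12 [238 212   5   4  13] [0.55799295 0.15708478 0.12793801] [0.55428551 0.15184183 0.12110223] [0.56313227 0.16399288 0.13383251] [108.         103.92307692 102.46153846]
```

View pics/c0.png

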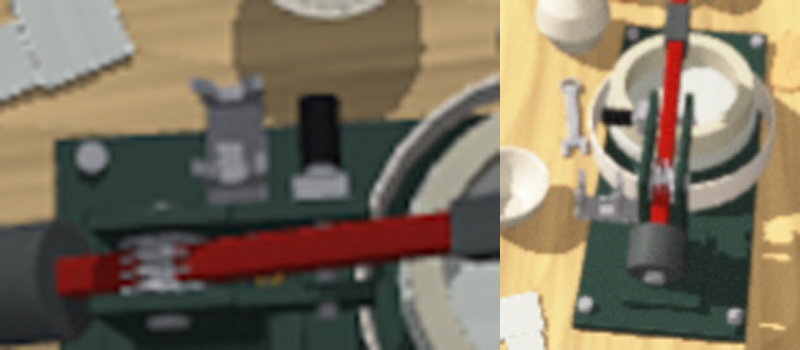

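The crop shows the rest's two notched ears around (236,205) and the black knob at (254,206), with the flange and bushing below it. Bed size fits (537×218 mm), and the rest's ears come out 48 mm apart as they should. I'll refine the knob with two views and then move.

```bash
cat >> h.py <<'E'
from scipy.spatial.transform import Rotation as Ro
TH=-0.0665;O=np.array([.4884,.0249])
def j2w(x,y,z):
    c,s=np.cos(TH),np.sin(TH);return np.array([O[0]+c*x-s*y,O[1]+s*x+c*y,z])
def w2j(P):
    c,s=np.cos(TH),np.sin(TH);P=np.atleast_2d(P);d=P[:,:2]-O;return np.c_[c*d[:,0]+s*d[:,1],-s*d[:,0]+c*d[:,1],P[:,2]]
def delta(s,target):
    "shift cm in tool axes and turn so that tool y is jigger y, z down"
    w,x,y,z=s['tool_rot'];R=Ro.from_quat([x,y,z,w])
    c,n=np.cos(TH),np.sin(TH)
    G=Ro.from_matrix(np.array([[-c,-n,0],[-n,c,0],[0,0,-1.]]).T.T)
    return np.round(R.inv().apply(np.array(target)-s['tool_pos'])*100,2),np.round((R.inv()*G).as_rotvec(),3)
E
python3 - <<'E'
import pickle;from h import *;from plant import *
F=pickle.load(open('f0.pkl','rb'))
print(w2j([[.583,.1699,.128],[.6072,.1681,.128],[.5589,.1717,.128]]))
uv=[]
for n,(r0,r1,c0,c1) in {'top':(195,222,244,264),'side':(222,238,262,290)}.items():
    f=F[n];im=f['pixels'][r0:r1,c0:c1];m=(im.max(2)<32).astype(np.uint8);
    n_,l,st,c=cv2.connectedComponentsWithStats(m);i=1+st[1:,4].argmax();p=c[i]+[c0,r0];uv.append(p);print(n,st[i]+[c0,r0,0,0,0],p,w2j(ray(f,[p],.188)))
P=[]
for n,p in zip(('top','side'),uv):
    K,d,R,t=cam(F[n]);P.append((np.c_[R,t],cv2.undistortPoints(p.reshape(1,1,2),K,d).reshape(2,1)))
X=cv2.triangulatePoints(P[0][0],P[1][0],P[0][1],P[1][1]);X=(X[:3]/X[3]).T;print('tri',X,w2j(X))
print('pred knob top',proj(F['top'],j2w(.068,.095,.186)),proj(F['side'],j2w(.068,.095,.186)))
s=state()
print(delta(s,j2w(.073,.095,.33)),j2w(.073,.095,.33))
E
```

```text
[[0.08475551 0.15096577 0.128     ]
 [0.10902163 0.15077786 0.128     ]
 [0.06058917 0.15116032 0.128     ]]
top [250 199   8  14 100] [253.36 205.49] [[0.06783572 0.09521187 0.188     ]]
side [269 229   8   3  23] [272.56521739 230.04347826] [[0.06593791 0.10336176 0.188     ]]
tri [[0.56292631 0.11581919 0.18061277]] [[0.06831991 0.09567058 0.18061277]]
pred knob top [[253.48662403 205.58139233]] [[272.30854874 228.71673164]]
(array([-46.91, -28.51,  -8.54]), array([-0.002, -0.001, -0.36 ])) [0.56755149 0.1148391  0.33      ]
```

{"api": "send_rows", "payload": {"steps": [{"translation":[0,0,-8.5],"delta_rot":[0,0,-0.1],"jaw":6},{"translation":[-2,-1,-8.5],"delta_rot":[0,0,-0.15],"jaw":6},{"translation":[-6,-4,-8.5],"delta_rot":[0,0,-0.25],"jaw":6},{"translation":[-10,-6,-8.5],"delta_rot":[0,0,-0.36],"jaw":6},{"translation":[-14,-8.5,-8.5],"delta_rot":[0,0,-0.36],"jaw":6},{"translation":[-18,-11,-8.5],"delta_rot":[0,0,-0.36],"jaw":6},{"translation":[-22,-13.4,-8.5],"delta_rot":[0,0,-0.36],"jaw":6},{"translation":[-26,-15.8,-8.5],"delta_rot":[0,0,-0.36],"jaw":6}]}}

```text
time: 0.9
tool_pos: [0.4305, 0.3157, 0.3298]
tool_rot: [-0.0, 0.033, 0.999, -0.0]
contact_force: [0.2, 0.5, -0.5]
gripper_width: 0.703
grasp_force: 0.0
```

```bash
python3 - <<'E'
from h import *;from plant import *
s=state();print(delta(s,j2w(.073,.095,.33)),s['tool_pos'],s['joint_pos'])
E
```

```text
(array([-15.01, -19.13,  -0.02]), array([-0., -0., -0.])) [0.4304798  0.31569903 0.3298177 ] [ 4.93309369e-01 -2.02200480e-01  1.71533955e+00  2.86809725e-05
  1.62889877e+00 -1.01087771e+00]
```

{"api": "send_rows", "payload": {"steps": [{"translation":[-3,-4,0],"delta_rot":[0,0,0],"jaw":6},{"translation":[-6,-7.6,0],"delta_rot":[0,0,0],"jaw":6},{"translation":[-9,-11.5,0],"delta_rot":[0,0,0],"jaw":6},{"translation":[-12,-15.3,0],"delta_rot":[0,0,0],"jaw":6},{"translation":[-15,-19.1,0],"delta_rot":[0,0,0],"jaw":6},{"translation":[-15,-19.1,3],"delta_rot":[0,0,0],"jaw":6},{"translation":[-15,-19.1,3],"delta_rot":[0,0,0],"jaw":6},{"translation":[-15,-19.1,3],"delta_rot":[0,0,0],"jaw":6}]}}

```text
time: 1.7
tool_pos: [0.5661, 0.1171, 0.2992]
tool_rot: [-0.001, 0.033, 0.999, -0.0]
contact_force: [-0.5, -0.7, -0.1]
gripper_width: 0.701
grasp_force: 0.0
```

```bash
python3 - <<'E'
from h import *;from plant import *;import pickle
s=state();f=grab_frame('wrist');pickle.dump(f,open('w1.pkl','wb'));cv2.imwrite('pics/w1.png',f['pixels'])
print(delta(s,j2w(.073,.095,.181)))
print(proj(f,[j2w(.068,.095,.186),j2w(.088,.095,.186),j2w(.048,.095,.186),j2w(.061,.151,.133),j2w(.109,.151,.133)]))
E
```

```text
(array([-0.19, -0.21, 11.82]), array([-0.   , -0.003, -0.   ]))
[[278.33378872 207.46578983]
 [278.39309926 234.28483635]
 [278.27074131 179.39860877]
 [345.82082132 181.87018375]
 [342.98710369 235.80912704]]
```

View pics/w1.png

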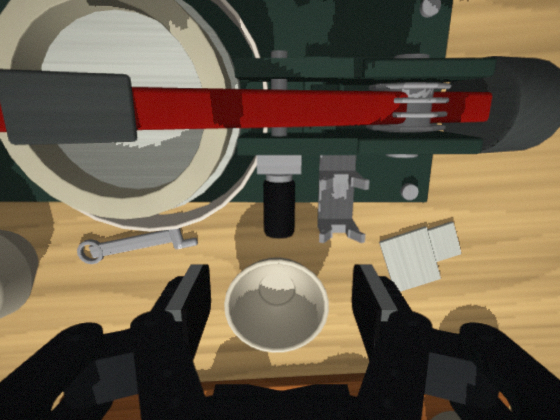

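The knob is at (279,207) against the predicted (278,207), and the ears line up too. I'll descend and grip.

{"api": "send_rows", "payload": {"steps": [{"translation":[0,0,2],"delta_rot":[0,0,0],"jaw":6},{"translation":[0,0,5],"delta_rot":[0,0,0],"jaw":5},{"translation":[0,0,8],"delta_rot":[0,0,0],"jaw":5},{"translation":[0,0,10],"delta_rot":[0,0,0],"jaw":5},{"translation":[0,0,11.4],"delta_rot":[0,0,0],"jaw":5},{"translation":[0,0,11.8],"delta_rot":[0,0,0],"jaw":5},{"translation":[0,0,11.8],"delta_rot":[0,0,0],"jaw":5},{"translation":[0,0,11.8],"delta_rot":[0,0,0],"jaw":5}]}}

```text
time: 2.55
tool_pos: [0.5678, 0.1172, 0.1842]
tool_rot: [0.001, 0.033, 0.999, 0.0]
contact_force: [0.8, -0.2, -1.1]
gripper_width: 0.586
grasp_force: 0.0
```

```bash
python3 - <<'E'
from h import *;from plant import *
s=state();print(delta(s,j2w(.073,.095,.181)))
f=grab_frame('wrist');cv2.imwrite('pics/w2.png',f['pixels'])
E
```

```text
(array([ 0.01, -0.24,  0.32]), array([0.   , 0.003, 0.   ]))
```

View pics/w2.png

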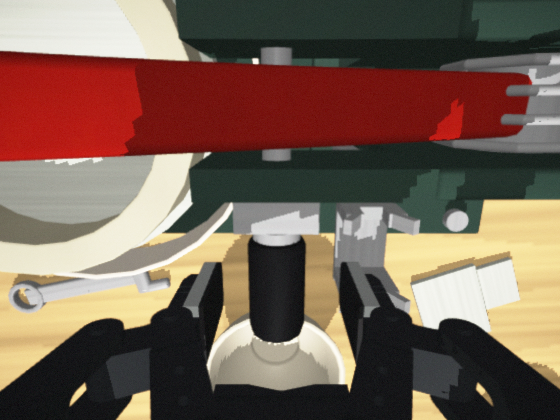

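The knob sits between the jaws, at column 277 with the jaw middle near 280. I'll shift 2 mm and close.

{"api": "send_rows", "payload": {"steps": [{"translation":[0,-0.2,0.3],"delta_rot":[0,0,0],"jaw":5},{"translation":[0,-0.2,0.3],"delta_rot":[0,0,0],"jaw":3.5},{"translation":[0,-0.2,0.3],"delta_rot":[0,0,0],"jaw":2.6},{"translation":[0,-0.2,0.3],"delta_rot":[0,0,0],"jaw":1.5},{"translation":[0,-0.2,0.3],"delta_rot":[0,0,0],"jaw":1.5},{"translation":[0,-0.2,0.3],"delta_rot":[0,0,0],"jaw":1.5},{"translation":[0,-0.2,0.3],"delta_rot":[0,0,0],"jaw":1.5},{"translation":[0,-0.2,0.3],"delta_rot":[0,0,0],"jaw":1.5}]}}

```text
time: 3.4
tool_pos: [0.5669, 0.1148, 0.1795]
tool_rot: [0.0, 0.033, 0.999, -0.0]
contact_force: [-0.4, -0.3, 2.1]
gripper_width: 0.237
grasp_force: 58.5
```

```bash
python3 - <<'E'
from h import *;from plant import *
s=state();print(delta(s,j2w(.073,.095,.181)),s['contact_force'],s['grasp_force'])
E
```

```text
(array([-0.07,  0.01, -0.15]), array([-0.,  0., -0.])) [-0.40539529 -0.27472183  2.10590751] 58.49163115024567
```

{"api": "send_rows", "payload": {"steps": [{"translation":[-0.8,0,0],"delta_rot":[0,0,0],"jaw":1.5},{"translation":[-2,0,0],"delta_rot":[0,0,0],"jaw":1.5},{"translation":[-3.5,0,0],"delta_rot":[0,0,0],"jaw":1.5},{"translation":[-5,0,0],"delta_rot":[0,0,0],"jaw":1.5},{"translation":[-6.5,0,0],"delta_rot":[0,0,0],"jaw":1.5},{"translation":[-8,0,0],"delta_rot":[0,0,0],"jaw":1.5},{"translation":[-9.2,0,0],"delta_rot":[0,0,0],"jaw":1.5},{"translation":[-9.2,0,0],"delta_rot":[0,0,0],"jaw":1.5}]}}

```text
time: 4.2
tool_pos: [0.66, 0.1084, 0.1787]
tool_rot: [0.0, 0.034, 0.999, -0.0]
contact_force: [-0.0, 0.9, -0.9]
gripper_width: 0.235
grasp_force: 58.5
```

```bash
python3 - <<'E'
from h import *;from plant import *;import pickle
s=state();print(w2j(s['tool_pos']),s['contact_force'],s['grasp_force'])
f=grab_frame('wrist');cv2.imwrite('pics/w3.png',f['pixels']);pickle.dump(f,open('w3.pkl','wb'))
print(proj(f,[j2w(.16,.095,.186),j2w(.06,.095,.186)]))
E
```

```text
[[0.16569703 0.09470361 0.17870987]] [-0.01368636  0.85783516 -0.91548282] 58.53228807449341
[[282.38408364 289.91720591]
 [282.51811679 -12.65342694]]
```

View pics/w3.png

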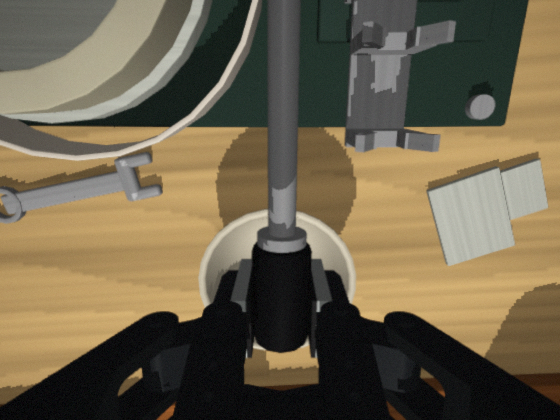

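Pin is out and straight, with the knob at (282,292) as predicted. Next I'll move over the rest.

{"api": "send_rows", "payload": {"steps": [{"translation":[0,1,0],"delta_rot":[0,0,0],"jaw":1.5},{"translation":[0,2.5,0],"delta_rot":[0,0,0],"jaw":1.5},{"translation":[0.5,4,0],"delta_rot":[0,0,0],"jaw":1.5},{"translation":[1.2,5,0],"delta_rot":[0,0,0],"jaw":1.5},{"translation":[1.45,5.6,0.5],"delta_rot":[0,0,0],"jaw":1.5},{"translation":[1.45,5.6,2],"delta_rot":[0,0,0],"jaw":1.5},{"translation":[1.45,5.6,3.5],"delta_rot":[0,0,0],"jaw":1.5},{"translation":[1.45,5.6,3.5],"delta_rot":[0,0,0],"jaw":1.5}]}}

```text
time: 5.05
tool_pos: [0.6454, 0.1648, 0.1395]
tool_rot: [-0.004, 0.034, 0.999, -0.001]
contact_force: [0.4, -0.5, -1.5]
gripper_width: 0.237
grasp_force: 58.6
```

```bash
python3 - <<'E'
from h import *;from plant import *;import pickle
f=grab_frame('wrist');t=grab_frame('side');pickle.dump((f,t),open('w4.pkl','wb'))
s=state();T=w2j(s['tool_pos'])[0];print(T,s['contact_force'],delta(s,j2w(.1513,.151,.1055)))
k=T+[-.0043,0,.0065]
print(proj(f,[j2w(*k),j2w(*(k-[.1,0,0]))]),proj(f,[j2w(.061,.151,.133),j2w(.109,.151,.133)]))
p=proj(t,[j2w(*k)])[0].astype(int);print(p)
a=cv2.resize(f['pixels'],(520,390));b=cv2.resize(t['pixels'][p[1]-40:p[1]+40,p[0]-25:p[0]+35],(280,390),interpolation=2)
cv2.imwrite('pics/w4.png',np.hstack([a,b]))
E
```

```text
[0.14911628 0.15029291 0.14256693] [-0.2350181  -0.73473262 -0.7933963 ] (array([-0.23,  0.07,  3.71]), array([-0.001, -0.003, -0.001]))
[[282.29187711 300.20266451]
 [282.40801154  -2.1341659 ]] [[284.30644779  63.85526844]
 [284.05809113 196.89330037]]
[248 246]
```

View pics/w4.png

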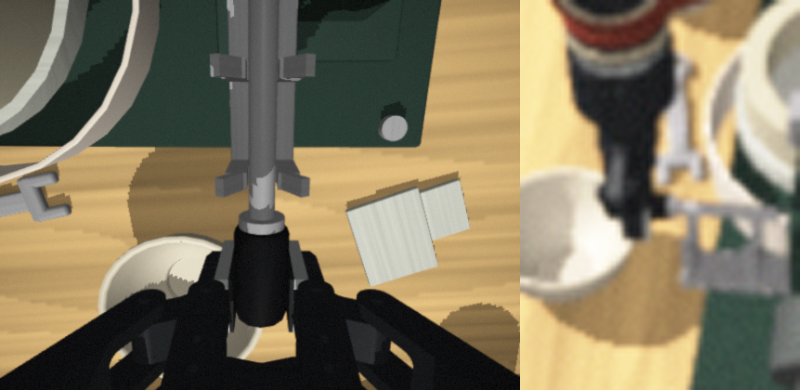

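The shank (column 262) is centred over both ears (263). I'll lower it.

{"api": "send_rows", "payload": {"steps": [{"translation":[-0.1,0.05,0.6],"delta_rot":[0,0,0],"jaw":1.5},{"translation":[-0.1,0.05,1.2],"delta_rot":[0,0,0],"jaw":1.5},{"translation":[-0.1,0.05,1.8],"delta_rot":[0,0,0],"jaw":1.5},{"translation":[-0.1,0.05,2.4],"delta_rot":[0,0,0],"jaw":1.5},{"translation":[-0.1,0.05,3.0],"delta_rot":[0,0,0],"jaw":1.5},{"translation":[-0.1,0.05,3.5],"delta_rot":[0,0,0],"jaw":1.5},{"translation":[-0.1,0.05,3.8],"delta_rot":[0,0,0],"jaw":1.5},{"translation":[-0.1,0.05,3.8],"delta_rot":[0,0,0],"jaw":1.5}]}}

```text
time: 5.95
tool_pos: [0.6487, 0.166, 0.1059]
tool_rot: [-0.0, 0.033, 0.999, -0.0]
contact_force: [0.3, 0.4, -0.3]
gripper_width: 0.241
grasp_force: 58.6
```

```bash
python3 - <<'E'
from h import *;from plant import *;import pickle
f=grab_frame('wrist')
for i in range(4):
    s=state();T=w2j(s['tool_pos'])[0];print(T,s['contact_force']);grab_frame('wrist')
cv2.imwrite('pics/w5.png',f['pixels'])
k=T+[-.0043,0,.0065];print(proj(f,[j2w(*k),j2w(.061,.151,.133),j2w(.109,.151,.133)]))
E
```

```text
[0.1507483  0.1515033  0.10626013] [-0.25449056  0.36293944 -0.02880868]
[0.15087711 0.15152584 0.10648779] [-0.74989028 -0.570918    0.00540443]
[0.15092496 0.15151284 0.10660923] [-0.51197337  0.31405754 -1.08295291]
[0.15093864 0.15152747 0.10666464] [-0.91182453  0.37404371 -0.89589447]
[[281.83112615 293.97830871]
 [280.09969943  36.55370007]
 [280.25464916 214.88363159]]
```

View pics/w5.png

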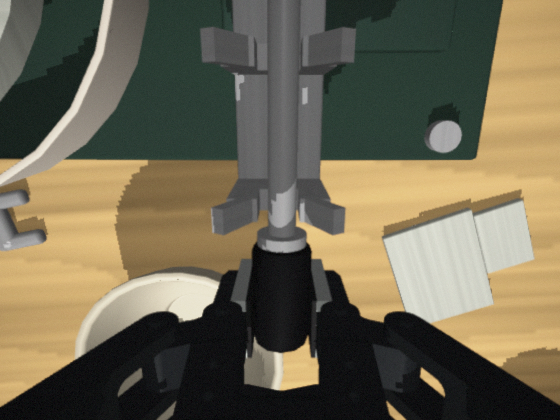

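The shank lies within both notches, about 1 mm off centre and 1 mm high. I'll nudge it, then release and rise.

{"api": "send_rows", "payload": {"steps": [{"translation":[0,-0.1,0],"delta_rot":[0,0,0],"jaw":1.5},{"translation":[0,-0.1,0.1],"delta_rot":[0,0,0],"jaw":1.5},{"translation":[0,-0.1,0.1],"delta_rot":[0,0,0],"jaw":1.5},{"translation":[0,-0.1,0.1],"delta_rot":[0,0,0],"jaw":2.3},{"translation":[0,-0.1,0.1],"delta_rot":[0,0,0],"jaw":3.0},{"translation":[0,-0.1,0.1],"delta_rot":[0,0,0],"jaw":4.0},{"translation":[0,-0.1,0.1],"delta_rot":[0,0,0],"jaw":4.5},{"translation":[0,-0.1,0.1],"delta_rot":[0,0,0],"jaw":4.5}]}}

```text
time: 7.0
tool_pos: [0.6488, 0.165, 0.1053]
tool_rot: [-0.0, 0.033, 0.999, -0.0]
contact_force: [0.3, -0.1, -0.7]
gripper_width: 0.525
grasp_force: 0.0
```

{"api": "send_rows", "payload": {"steps": [{"translation":[0,0,-1],"delta_rot":[0,0,0],"jaw":4.5},{"translation":[0,0,-3],"delta_rot":[0,0,0],"jaw":4.5},{"translation":[0,0,-6],"delta_rot":[0,0,0],"jaw":4.5},{"translation":[0,0,-10],"delta_rot":[0,0,0],"jaw":5},{"translation":[0,0,-14],"delta_rot":[0,0,0],"jaw":5},{"translation":[0,0,-18],"delta_rot":[0,0,0],"jaw":5},{"translation":[0,0,-21],"delta_rot":[0,0,0],"jaw":5},{"translation":[0,0,-21],"delta_rot":[0,0,0],"jaw":5}]}}

```text
time: 7.8
tool_pos: [0.651, 0.1654, 0.3238]
tool_rot: [0.006, 0.033, 0.999, 0.001]
contact_force: [-0.7, 0.5, 0.7]
gripper_width: 0.584
grasp_force: 0.0
```

```bash
python3 - <<'E'
from h import *;from plant import *;import pickle
f=grab_frame('wrist');t=grab_frame('top');pickle.dump((f,t),open('w6.pkl','wb'))
s=state();print(w2j(s['tool_pos']),s['tool_rot'])
print(proj(f,[j2w(.147,.151,.112),j2w(.061,.151,.112),j2w(.109,.151,.112)]))
C=cloud(f);C2=w2j(C.reshape(-1,3)).reshape(C.shape);im=f['pixels']
m=(im.max(2)<50)&(abs(C2[...,0]-.147)<.03)&(abs(C2[...,1]-.151)<.025)&(C2[...,2]>.09)&(C2[...,2]<.14)
print('knob',m.sum(),C2[m].min(0),C2[m].max(0),np.median(C2[m],0))
for a,b in((.07,.10),(.056,.066),(.104,.114)):
    m=(C2[...,0]>a)&(C2[...,0]<b)&(abs(C2[...,1]-.151)<.0045)&(C2[...,2]>.09);print('shank top z',m.sum(),np.percentile(C2[m][:,2],[10,50,90]))
cv2.imwrite('pics/w6.png',np.hstack([cv2.resize(im,(520,390)),cv2.resize(t['pixels'][180:250,215:265],(280,390),interpolation=2)]))
E
```

```text
[[0.15102313 0.15054436 0.31689449]] [1.27339075e-03 3.33850366e-02 9.99441729e-01 2.18152479e-04]
[[280.71669558 173.41570198]
 [280.67975308  77.28127955]
 [280.70119486 132.91292912]]
knob 893 [0.12645959 0.13975056 0.11242854] [0.16487433 0.16072517 0.12565455] [0.14509575 0.1502992  0.12196985]
shank top z 1322 [0.11651066 0.45213276 0.45213276]
shank top z 129 [0.11560716 0.1169332  0.11803114]
shank top z 113 [0.11469807 0.11668654 0.11803591]
```

View pics/w6.png

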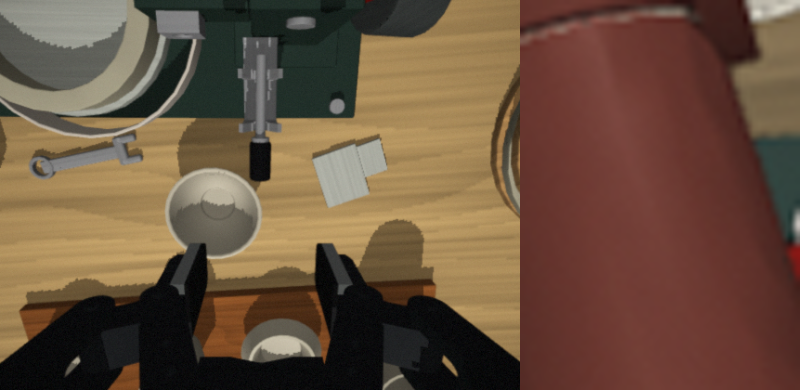

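The pin lies level in the rest (axis z 112 mm at both ears, knob centre x 145.5 mm, y 150 mm). Now the handle.

{"api": "send_rows", "payload": {"steps": [{"translation":[0,0,-4],"delta_rot":[0,0,0],"jaw":5},{"translation":[1,-4,-6.3],"delta_rot":[0,0,0],"jaw":5},{"translation":[2.5,-8.5,-6.3],"delta_rot":[0,0,0],"jaw":5},{"translation":[4.2,-13,-6.3],"delta_rot":[0,0,0],"jaw":5},{"translation":[6,-17.5,-6.3],"delta_rot":[0,0,0],"jaw":5},{"translation":[7.7,-22,-6.3],"delta_rot":[0,0,0],"jaw":5},{"translation":[9.5,-26.5,-6.3],"delta_rot":[0,0,0],"jaw":5},{"translation":[10.7,-31.2,-6.3],"delta_rot":[0,0,0],"jaw":5}]}}

```text
time: 8.7
tool_pos: [0.5193, -0.1402, 0.3759]
tool_rot: [-0.002, 0.033, 0.999, 0.001]
contact_force: [0.8, 0.3, 0.4]
gripper_width: 0.585
grasp_force: 0.0
```

{"api": "send_rows", "payload": {"steps": [{"translation":[0,0,0],"delta_rot":[0,0,0],"jaw":5},{"translation":[0,0,0],"delta_rot":[0,0,0],"jaw":5},{"translation":[0,0,0],"delta_rot":[0,0,0],"jaw":5},{"translation":[0,0,0],"delta_rot":[0,0,0],"jaw":5},{"translation":[0,0,0],"delta_rot":[0,0,0],"jaw":5},{"translation":[0,0,0],"delta_rot":[0,0,0],"jaw":5},{"translation":[0,0,0],"delta_rot":[0,0,0],"jaw":5},{"translation":[0,0,0],"delta_rot":[0,0,0],"jaw":5}]}}

```text
time: 9.5
tool_pos: [0.5213, -0.1389, 0.3784]
tool_rot: [0.0, 0.033, 0.999, -0.0]
contact_force: [-1.3, -0.2, 0.2]
gripper_width: 0.586
grasp_force: 0.0
```

```bash
python3 - <<'E'
from h import *;from plant import *;import pickle
f=grab_frame('wrist')
s=state();print(w2j(s['tool_pos']),delta(s,j2w(.044,-.162,.312)),s['joint_pos'])
print(proj(f,[j2w(.044,-.162,.317),j2w(.075,-.162,.317),j2w(.013,-.162,.317)]))
C=cloud(f);J=w2j(C.reshape(-1,3)).reshape(C.shape)
m=(J[...,0]>.025)&(J[...,0]<.08)&(abs(J[...,1]+.162)<.05)&(J[...,2]>.29)&(J[...,2]<.36)&(f['pixels'][...,2]>60)
P=J[m];print(m.sum(),P.min(0),P.max(0),np.median(P,0));r=np.nonzero(m);print([ (a.min(),a.max()) for a in r])
cv2.imwrite('pics/w7.png',f['pixels'])
E
```

```text
[[ 0.04370101 -0.16130985  0.37836946]] (array([-0.03, -0.07,  6.64]), array([-0.,  0.,  0.])) [-3.98496876e-01 -1.95668321e-01  1.63089975e+00  2.57386974e-05
  1.70627224e+00 -1.90281375e+00]
[[280.0428589  238.75168231]
 [280.06713043 287.93733236]
 [280.01527507 185.15469057]]
3432 [ 0.02501297 -0.18385309  0.31737456] [ 0.07518328 -0.16029212  0.33195493] [ 0.04805707 -0.17138336  0.32866984]
[(np.int64(209), np.int64(298)), (np.int64(241), np.int64(283))]
```

View pics/w7.png

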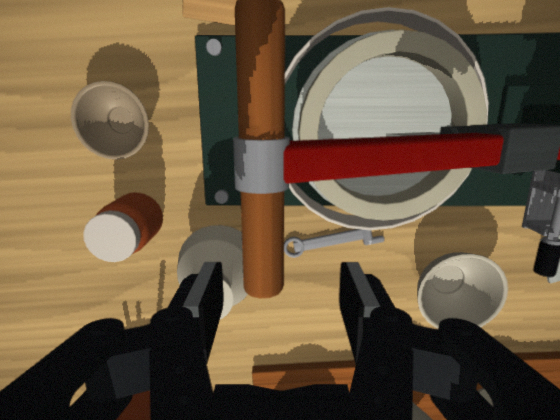

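The wrist view shows the handle at column 264 with jaw middle about 281, so its y is -172 mm rather than -162 (its height of 317 mm is right). The vase top (138 mm) stays below the final fingertip height (~156 mm). I'll shift -10 mm in y, descend and grip.

{"api": "send_rows", "payload": {"steps": [{"translation":[0,-1.05,0],"delta_rot":[0,0,0],"jaw":5},{"translation":[0,-1.05,2],"delta_rot":[0,0,0],"jaw":5},{"translation":[0,-1.05,4],"delta_rot":[0,0,0],"jaw":5},{"translation":[0,-1.05,5.5],"delta_rot":[0,0,0],"jaw":5},{"translation":[0,-1.05,6.4],"delta_rot":[0,0,0],"jaw":5},{"translation":[0,-1.05,6.6],"delta_rot":[0,0,0],"jaw":5},{"translation":[0,-1.05,6.6],"delta_rot":[0,0,0],"jaw":5},{"translation":[0,-1.05,6.6],"delta_rot":[0,0,0],"jaw":5}]}}

```text
time: 10.35
tool_pos: [0.5209, -0.1498, 0.3135]
tool_rot: [0.001, 0.033, 0.999, -0.0]
contact_force: [-0.3, 0.5, 0.3]
gripper_width: 0.588
grasp_force: 0.0
```

{"api": "send_rows", "payload": {"steps": [{"translation":[0,0,0],"delta_rot":[0,0,0],"jaw":4},{"translation":[0,0,0],"delta_rot":[0,0,0],"jaw":3},{"translation":[0,0,0],"delta_rot":[0,0,0],"jaw":2},{"translation":[0,0,0],"delta_rot":[0,0,0],"jaw":1.7},{"translation":[0,0,0],"delta_rot":[0,0,0],"jaw":1.7},{"translation":[0,0,0],"delta_rot":[0,0,0],"jaw":1.7},{"translation":[0,0,0],"delta_rot":[0,0,0],"jaw":1.7},{"translation":[0,0,0],"delta_rot":[0,0,0],"jaw":1.7}]}}

```text
time: 11.15
tool_pos: [0.5207, -0.1494, 0.3128]
tool_rot: [0.0, 0.033, 0.999, 0.0]
contact_force: [0.3, 3.6, 4.1]
gripper_width: 0.263
grasp_force: 58.8
```

```bash
python3 - <<'E'
from h import *;from plant import *
s=state();print(w2j(s['tool_pos']),s['contact_force'],s['grasp_force'],s['gripper_width'],delta(s,s['tool_pos']))
import math
for k in range(1,10):
    a=math.radians(22)-0.384*k/8;print(k,round(38*(math.cos(a)-math.cos(math.radians(22))),2),round(38*(math.sin(math.radians(22))-math.sin(a)),2))
E
```

```text
[[ 0.04385847 -0.17177549  0.31281713]] [0.30655788 3.64949837 4.09965769] 58.80587697029114 0.2626649183908385 (array([0., 0., 0.]), array([ 0.   ,  0.001, -0.   ]))
1 0.64 1.71
2 1.2 3.44
3 1.68 5.2
4 2.07 6.98
5 2.37 8.78
6 2.59 10.59
7 2.72 12.41
8 2.77 14.24
9 2.72 16.06
```

Gripped (24 mm wood, 59 N). Bringing it down along the arc, slowly.

{"api": "send_rows", "payload": {"steps": [{"translation":[0,-0.2,0.5],"delta_rot":[0,0,0],"jaw":1.7},{"translation":[0,-0.5,1.3],"delta_rot":[0,0,0],"jaw":1.7},{"translation":[0,-0.8,2.2],"delta_rot":[0,0,0],"jaw":1.7},{"translation":[0,-1.1,3.1],"delta_rot":[0,0,0],"jaw":1.7},{"translation":[0,-1.35,4.0],"delta_rot":[0,0,0],"jaw":1.7},{"translation":[0,-1.6,4.9],"delta_rot":[0,0,0],"jaw":1.7},{"translation":[0,-1.8,5.6],"delta_rot":[0,0,0],"jaw":1.7},{"translation":[0,-1.95,6.3],"delta_rot":[0,0,0],"jaw":1.7}]}}

```text
time: 11.95
tool_pos: [0.5195, -0.1682, 0.2499]
tool_rot: [0.0, 0.033, 0.999, 0.001]
contact_force: [-1.1, 5.8, 9.6]
gripper_width: 0.263
grasp_force: 61.9
```

```bash
python3 - <<'E'
from h import *;from plant import *
s=state();print(w2j(s['tool_pos']),s['contact_force'],s['grasp_force'],s['gripper_width'],s['ft_torque'],s['tool_rot'])
E
```

```text
[[ 0.04385061 -0.19058244  0.24991673]] [-1.0670284   5.76696819  9.5975691 ] 61.9293487071991 0.263189767612637 [ 1.63499059  0.11841651 -0.0558742 ] [4.51318260e-04 3.33419677e-02 9.99442856e-01 1.44469632e-03]
```

{"api": "send_rows", "payload": {"steps": [{"translation":[0,-0.15,0.8],"delta_rot":[0,0,0],"jaw":1.7},{"translation":[0,-0.3,1.7],"delta_rot":[0,0,0],"jaw":1.7},{"translation":[0,-0.42,2.6],"delta_rot":[0,0,0],"jaw":1.7},{"translation":[0,-0.55,3.5],"delta_rot":[0,0,0],"jaw":1.7},{"translation":[0,-0.65,4.4],"delta_rot":[0,0,0],"jaw":1.7},{"translation":[0,-0.72,5.3],"delta_rot":[0,0,0],"jaw":1.7},{"translation":[0,-0.77,6.1],"delta_rot":[0,0,0],"jaw":1.7},{"translation":[0,-0.8,6.7],"delta_rot":[0,0,0],"jaw":1.7}]}}

```text
time: 12.75
tool_pos: [0.5189, -0.1766, 0.1834]
tool_rot: [0.0, 0.034, 0.999, 0.001]
contact_force: [-2.0, 6.6, 10.2]
gripper_width: 0.258
grasp_force: 65.6
```

{"api": "send_rows", "payload": {"steps": [{"translation":[0,0,0.3],"delta_rot":[0,0,0],"jaw":1.7},{"translation":[0,0,0.6],"delta_rot":[0,0,0],"jaw":1.7},{"translation":[0,0,0.9],"delta_rot":[0,0,0],"jaw":1.7},{"translation":[0,0,1.1],"delta_rot":[0,0,0],"jaw":1.7},{"translation":[0,0,1.2],"delta_rot":[0,0,0],"jaw":1.7},{"translation":[0,0,1.25],"delta_rot":[0,0,0],"jaw":1.7},{"translation":[0,0,1.25],"delta_rot":[0,0,0],"jaw":1.7},{"translation":[0,0,1.25],"delta_rot":[0,0,0],"jaw":1.7}]}}

```text
time: 13.55
tool_pos: [0.519, -0.1768, 0.1718]
tool_rot: [0.0, 0.034, 0.999, 0.001]
contact_force: [-3.8, 3.2, 12.5]
gripper_width: 0.263
grasp_force: 65.9
```

```bash
python3 - <<'E'
from h import *;from plant import *
for i in range(3):
    s=state();print(w2j(s['tool_pos']),s['contact_force'],s['grasp_force'],s['gripper_width'],s['ft_torque']);grab_frame('wrist')
E
```

```text
[[ 0.04389125 -0.1992278   0.17181463]] [-3.77592753  3.23254532 12.50364018] 65.85075259208679 0.2631671197468966 [ 1.62182442  0.55842892 -0.02802707]
[[ 0.04389471 -0.19920932  0.17179813]] [-4.41207135  3.490236   11.93634084] 65.8510673046112 0.2632532698071518 [ 1.58526568  0.55629865 -0.07261927]
[[ 0.04388242 -0.19922889  0.17180966]] [-3.20975901  3.68424534 12.40477904] 65.84994792938232 0.2610681626262317 [ 1.62146861  0.51612029 -0.07732077]
```

{"api": "send_rows", "payload": {"steps": [{"translation":[0,0,0.1],"delta_rot":[0,0,0],"jaw":1.7},{"translation":[0,0,0.2],"delta_rot":[0,0,0],"jaw":1.7},{"translation":[0,0,0.3],"delta_rot":[0,0,0],"jaw":1.7},{"translation":[0,0,0.3],"delta_rot":[0,0,0],"jaw":1.7},{"translation":[0,0,0.3],"delta_rot":[0,0,0],"jaw":1.7},{"translation":[0,0,0.3],"delta_rot":[0,0,0],"jaw":1.7},{"translation":[0,0,0.3],"delta_rot":[0,0,0],"jaw":1.7},{"translation":[0,0,0.3],"delta_rot":[0,0,0],"jaw":1.7}]}}

```text
time: 14.5
tool_pos: [0.5189, -0.1769, 0.1683]
tool_rot: [0.0, 0.033, 0.999, 0.0]
contact_force: [-2.1, 4.4, 9.9]
gripper_width: 0.26
grasp_force: 66.4
```

{"api": "send_rows", "payload": {"steps": [{"translation":[0,0,0.1],"delta_rot":[0,0,0],"jaw":1.7},{"translation":[0,0,0.2],"delta_rot":[0,0,0],"jaw":1.7},{"translation":[0,0,0.2],"delta_rot":[0,0,0],"jaw":1.7},{"translation":[0,0,0.2],"delta_rot":[0,0,0],"jaw":1.7},{"translation":[0,0,0.2],"delta_rot":[0,0,0],"jaw":1.7},{"translation":[0,0,0.2],"delta_rot":[0,0,0],"jaw":1.7},{"translation":[0,0,0.2],"delta_rot":[0,0,0],"jaw":1.7},{"translation":[0,0,0.2],"delta_rot":[0,0,0],"jaw":1.7}]}}

```text
time: 15.3
tool_pos: [0.5189, -0.1769, 0.1664]
tool_rot: [0.0, 0.034, 0.999, 0.0]
contact_force: [-3.3, 4.2, 9.7]
gripper_width: 0.26
grasp_force: 66.5
```

```bash
python3 - <<'E'
from h import *;from plant import *
s=state();print(w2j(s['tool_pos']),s['contact_force'],s['grasp_force'],s['ft_torque'])
f=grab_frame('wrist');C=cloud(f);J=w2j(C.reshape(-1,3)).reshape(C.shape)
b,g,r=[f['pixels'][...,i].astype(int) for i in range(3)]
m=(r>2.5*g)&(r>2.5*b)&(abs(J[...,0])<.02)&(J[...,2]>.1)
P=J[m]
for y in np.arange(-.19,.16,.03):
    q=P[abs(P[:,1]-y)<.01]
    if len(q)>5: print(round(y,2),len(q),np.percentile(q[:,2],[50,90]))
m=(r>1.5*g)&(J[...,1]<-.17)&(J[...,1]>-.23)&(abs(J[...,0])<.07)&(J[...,2]>.13)&(J[...,2]<.21);q=J[m];print('handle',m.sum(),[np.percentile(q,p,axis=0) for p in(50,95)] if len(q) else '')
k=(f['pixels'].max(2)<50)&(abs(J[...,0]-.147)<.03)&(abs(J[...,1]-.151)<.025)&(J[...,2]>.09)&(J[...,2]<.14);print('knob',k.sum(),np.median(J[k],0) if k.any() else '')
E
```

```text
[[ 0.04387629 -0.19934521  0.16636886]] [-3.25647202  4.17786108  9.70571801] 66.45763993263245 [ 0.97873841  0.44312071 -0.13472844]
-0.19 2425 [0.18819955 0.18906259]
-0.16 4476 [0.18808271 0.1889921 ]
-0.13 4640 [0.18803823 0.18890246]
-0.1 63 [0.17082834 0.17555924]
handle 25334 [array([-0.00887365, -0.19715307,  0.18660009]), array([ 0.06050447, -0.17548791,  0.18867208])]
knob 0
```

{"api": "send_rows", "payload": {"steps": [{"translation":[0,0,0.1],"delta_rot":[0,0,0],"jaw":1.7},{"translation":[0,0,0.2],"delta_rot":[0,0,0],"jaw":1.7},{"translation":[0,0,0.2],"delta_rot":[0,0,0],"jaw":1.7},{"translation":[0,0,0.2],"delta_rot":[0,0,0],"jaw":1.7},{"translation":[0,0,0.2],"delta_rot":[0,0,0],"jaw":1.7},{"translation":[0,0,0.2],"delta_rot":[0,0,0],"jaw":1.7},{"translation":[0,0,0.2],"delta_rot":[0,0,0],"jaw":1.7},{"translation":[0,0,0.2],"delta_rot":[0,0,0],"jaw":1.7}]}}

```text
time: 16.15
tool_pos: [0.519, -0.1769, 0.1658]
tool_rot: [0.0, 0.034, 0.999, 0.0]
contact_force: [-6.5, 5.9, 16.4]
gripper_width: 0.258
grasp_force: 67.0
```

```bash
python3 - <<'E'
from h import *;from plant import *
s=state();print(w2j(s['tool_pos']),s['contact_force'],s['grasp_force'],s['ft_torque'])
for n in('wrist','top','side'):
    f=grab_frame(n);C=cloud(f);J=w2j(C.reshape(-1,3)).reshape(C.shape)
    b,g,r=[f['pixels'][...,i].astype(int) for i in range(3)]
    m=(r>2.5*g)&(r>2.5*b)&(abs(J[...,0])<.012)&(J[...,2]>.15)&(J[...,2]<.23)&(J[...,1]<.12)&(J[...,1]>-.18)
    P=J[m]
    if len(P)>20: print(n,len(P),P[:,1].min(),P[:,1].max(),np.polyfit(P[:,1],P[:,2],1))
    if n=='wrist':
        m=(r>1.5*g)&(J[...,1]<-.17)&(J[...,1]>-.23)&(abs(J[...,0])<.07)&(J[...,2]>.13)&(J[...,2]<.21);q=J[m];print('handle',m.sum(),np.percentile(q,[50,95],axis=0))
    else:
        k=(abs(J[...,0]-.147)<.02)&(abs(J[...,1]-.151)<.018)&(J[...,2]>.09)&(J[...,2]<.135);print(n,'knob',k.sum(),np.median(J[k],0) if k.any() else '')
E
```

```text
[[ 0.04391169 -0.19934997  0.1657655 ]] [-6.46694784  5.93115782 16.3723058 ] 67.02979445457458 [ 1.28390939  0.90718487 -0.06199628]
wrist 14943 -0.17999949049399844 -0.10274346244866098 [-0.01266101  0.18438677]
handle 25364 [[-0.00881256 -0.19714483  0.18601878]
 [ 0.06062339 -0.175495    0.18810318]]
top 572 -0.14237069593419935 0.11999716454313908 [0.00070867 0.18676545]
top knob 100 [0.14508174 0.15008116 0.11999346]
side 218 -0.17767168505890174 0.11816463410516578 [0.00321981 0.18582697]
side knob 63 [0.14657242 0.15872346 0.11803995]
```

The force rose from 9.7 to 16.4 N with almost no motion, and the arm reads level in the top and side views, so it is on the stop. The pin is still in the rest. I'll hold briefly and then hand in.

{"api": "send_rows", "payload": {"steps": [{"translation":[0,0,0.05],"delta_rot":[0,0,0],"jaw":1.7},{"translation":[0,0,0.05],"delta_rot":[0,0,0],"jaw":1.7},{"translation":[0,0,0.05],"delta_rot":[0,0,0],"jaw":1.7},{"translation":[0,0,0.05],"delta_rot":[0,0,0],"jaw":1.7},{"translation":[0,0,0.05],"delta_rot":[0,0,0],"jaw":1.7},{"translation":[0,0,0.05],"delta_rot":[0,0,0],"jaw":1.7},{"translation":[0,0,0.05],"delta_rot":[0,0,0],"jaw":1.7},{"translation":[0,0,0.05],"delta_rot":[0,0,0],"jaw":1.7}]}}

```text
time: 17.1
tool_pos: [0.519, -0.1769, 0.1656]
tool_rot: [0.0, 0.033, 0.999, 0.0]
contact_force: [-7.4, 6.2, 18.7]
gripper_width: 0.262
grasp_force: 67.3
```

```bash
python3 - <<'E'
from plant import *
print(state()['contact_force'],state()['tool_pos']);print(job_done())
E
```

```text
[-7.37877909  6.24301948 18.72634043] [ 0.51898359 -0.17692089  0.1656227 ]
the job is handed in; nothing more can be done
None
```

I've handed the job in at about 17 s: the lock pin is lying level in its rest and let go, and the gripper is still holding the red arm level on its depth stop (about 19 N up on the tool, against a 10 N spring); no verdict came back.

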